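Refit a feed roller's bearing cap and hold it pressed home

ROBOT

A 7-joint arm with a two-finger parallel gripper is mounted at the origin on the work surface. World frame = base frame: x ahead of the robot, y to its left, z up, the work surface at z = 0. Lengths are in m, angles in rad, forces in N, time in s.
With the tool pointing down it reaches from about 0.35 to 0.9 m from the base axis. Payload 7.2 kg.
Tool frame: the origin (TCP) lies at the very end of the fingers, on their centre line; the grasp point (between the pads) lies 19 mm behind it; z points along the fingers, x is the direction in which the jaws open and shut, and the axes are right-handed (so a half turn about z gives the same grasp; the last joint's range is limited). The gripper opens to 88 mm and grips with 3 to 60 N. Pads are 20 mm wide; open, the fingers measure 115 mm over their backs; the gripper's body (75 mm by 178 mm) begins 61 mm behind the grasp point.
Start: joints at [-1.371, 0.411, -0.013, 1.596, 0.006, 1.134, -0.082], TCP at [0.165, 0.603, 0.194] pointing down, gripper open.
Joint ranges: [-2.95, 2.95], [-0.29, 1.99], [-1.47, 1.44], [0.14, 2.54], [-1.03, 4.17], [0.13, 1.85], [-2.86, 2.86]. Speed limits (rad/s): [2.39, 2.39, 3.01, 3.01, 3.14, 3.14, 3.14].

INTERFACE

Orientations are given as a unit quaternion [w, x, y, z].
In Python, from workcell import bot gives the robot as it stands.
- The arm moves only by the shell command python3 -m creep 'ROWS' [FORCE]. ROWS is JSON, a list of rows, each an object of numbers: "tx", "ty", "tz": the shift along the tool's x, y, z in cm; "wx", "wy", "wz": the turn, a rotation vector about the tool's x, y, z in degrees; "gripper": the closure in counts, from 0 (fully open) to 255 (shut). In form: [{"tx": .., "ty": .., "tz": .., "wx": .., "wy": .., "wz": .., "gripper": ..}, ...]. A call has 1 to 20 rows; each row is the pose to reach, as a shift and turn from the pose commanded when the call began, along the tool's axes at that moment; what a row does not reach only later rows make up. A row lasts 1/8 s, in which the tool goes at most 62.5 mm and 10.7 degrees, less where a joint would pass 70% of its speed; a pose out of reach is approached as far as the arm can. A call with a gripper value outside its range is refused whole. The fingers move at their own pace and stop on an object; FORCE is the grip in N (left out, the last holds). Time passes only in rows, so rows that repeat a pose let the fingers close. It gives the time, the measured TCP pose, the force and the opening at its end, in the units of the state.
- bot.state(): the state, without advancing time (a new reading comes with each control period).
- bot.snapshot(name): name is "scene" or "top"; returns the picture (420x560x3 uint8, red, green, blue); there is no depth.
- bot.calibration(name): a dict with "fx", "fy", "cx", "cy" (pixels), "cam_to_world" (4x4, takes a point from camera to world coordinates). Camera axes: x right, y up, looking along -z (the intrinsics and any distortion apply to the point x, -y, -z); pixel columns grow to the right and rows downward; lengths in m; the calibration is good to about 2 mm. A picture is of the moment at which its call begins. calibration takes no time and is no camera call.
- bot.close_job(): hands the job in, once; it reports no verdict.
Trained networks look in the newest picture that a camera, given by its name, has taken for a name from the list of things; names that differ only in an ending like _2 or _b are one class to them, and where a whole thing is asked for, a point or a joint stands for the part that bears it (a point fixed in the world has none). Each returns a list of dicts, best first, with "p" (0 to 1); they miss things now and then, are a little off and sometimes report something else, mostly with a low value. They report only what shows in the picture. A call takes as long as a camera call. They do not tell look-alikes from the thing itself.
- bot.boxes_of(camera, thing): "pixel" ([column, row] in pixels, amid what is visible of it).
- bot.landmark_of(camera, thing): "pixel" ([column, row] in pixels: a listed point, or the origin of a listed thing).
The state is a dict: "time": time; "q": joint angles; "dq": joint speeds; "joint_efforts": joint torques, N m; "tool_pos": TCP position; "orientation": TCP orientation; "ft_force": force on the tool from outside, world axes, zero at the start; "ft_torque": the same for the moment, N m; "grip_width": finger opening in m.
Only numpy, scipy, OpenCV 4.12 (cv2) and the standard library are available. Lean on these libraries where they do the work, as an engineer would, in place of code of your own. Each camera call takes 0.05 s, during which the arm holds its last target.

TASK

Pull the parts cabinet's top drawer out to its stop and leave it open, then take the blue bearing cap out of it by its lug. Lower the cap, lug up, over the two dowels of the blue bearing block (either way round) and press it down against the sprung roller until the two halves meet flush; finish while still holding it pressed there, not letting go. Leave the bottle, mug, screwdriver and wrench on the bench where they are.

Things in the scene. Friction and masses are not known exactly. Their poses are not given: they have to be found in the camera images.
- cab_drawer0 (a joint): how far the cabinet's top drawer is out, m: 0 shut, 0.142 at its stop. It starts between 0 and 0.025, slides level towards the robot (the cabinet's own -x) with about 1 N of friction and stays where it is left.
- cab_drawer0_handle (a point): middle of the top drawer's handle, an aluminium bar 11 mm thick and 120 mm long, parallel to the drawer's front and 35 mm out from it (bar centre to front face), 38 mm below the cabinet's top. Its axes: -x points the way the drawer comes out, y along the bar, z up. It moves with the drawer.
- cab: grey steel two-drawer parts cabinet, fixed, 210 mm deep (x) by 260 wide (y) by 174 high; origin at the centre of its underside; drawers face its own -x, towards the robot. Top drawer: front panel 15 mm thick, top edge 161 mm above the bench; wall tops 152 mm, inner floor 97 mm above the bench; inside about 165 by 218 mm. A brass bush lies loose in it beside the cap.
- cap: blue upper half of a split bearing, loose, lug up on the top drawer's floor, 0.32 kg. Origin at the centre of its underside (joint face), z up, y along its length. Body 44 mm (x) by 100 (y) by 26 high; 12 mm through holes at y = +36 and -36; under the middle a notch 28 wide (y), 12 deep for the roller's shaft. On top a bare metal lug, 24 (x) by 40 (y), 26 to 58 mm above the joint face.
- block: feed roller stand, fixed to the bench: a light grey base plate 200 by 140 by 12 mm (it reaches from x = -40 to +160 mm) with the blue lower bearing half, 44 mm (x) by 100 (y), its flat joint face 60 mm above the bench. Origin under the centre of the lower half, on the bench; z up, y through both dowels, +x along the roller.
- seat (a point): centre of the lower half's joint face (60 mm above the bench), where the cap's origin is when fitted; same axes as the stand. Two upright 10 mm steel dowels stand 20 mm out of this face at y = +36 and -36 mm, their top 7 mm tapered to 3 mm.
- roller (a joint): how far the sprung roller is pushed down, m: 0 free, 0.005 with the cap flush. Its 24 mm shaft lies along the stand's x; free, its top is 17 mm above the joint face, so the cap first rests 5 mm open. It pushes up with 7 N there, 11 N when flush (8 N above the cap's weight closes it) and opens again if let go. Rubber part 36 mm thick, x = 40 to 115 mm.
- bottle: white closed glue bottle with an orange cap, 54 mm across, 130 high, standing; origin at the centre of its foot. Leave alone.
- mug: white mug, 80 mm across, 90 high; origin at the centre of its foot. Leave alone.
- driver: screwdriver lying on the bench, about 200 mm long; leave alone.
- wrench: wrench lying on the bench, about 180 mm long; leave alone.
- cap_lug (a point): centre of the top of the cap's lug, 58 mm above the cap's joint face; same axes as the cap.
Things that resemble listed ones, but are neither listed nor needed, are in the scene too. Leave any red or yellow look-alike of the block alone.

How it is judged:
On the way, in this order (a step that is already met when the one before it is completed fails the run):
1. the top drawer is out to its stop (at least 135 mm) (value of joint cab_drawer0 above 0.135 m), for 0.2 s.
2. the cap is lifted out of the drawer (its joint face above the drawer's walls) (height (world z) of cap above 0.16 m), for 0.1 s.
At the end, for the whole second after the job is handed in: Cap lug up on both dowels within 3 mm and 0.06 rad, joint faces within 1.5 mm, roller down 3.3 mm or more, over 6 N between cap and stand, robot still pressing the cap; drawer out 120 mm or more; bottle and mug moved under 40 mm, screwdriver and wrench under 50 mm (horizontal distance between cap and seat below 0.003 m and z of cap in the frame of seat between -0.003 and 0.0015 m and angle between the y axis of cap and the y axis of seat, either way round below 0.06 rad and z of cap_lug in the frame of block above 0.1 m and angle between cap's own z axis and vertical below 0.05 rad and value of joint roller above 0.0033 m and contact force between cap and block above 6 N and contact force between any of the fingers, the arm and cap above 2 N and value of joint cab_drawer0 above 0.12 m and distance of each of bottle, mug from where it was at the start of the episode below 0.04 m and distance of each of driver, wrench from where it was at the start of the episode below 0.05 m); the arm keeps its last pose, push and grip.
It fails at once if a bystander on the bench is knocked over or shoved away (bottle, mug: over 40 mm; screwdriver, wrench: over 50 mm) (distance of any of bottle, mug from where it was at the start of the episode above 0.04 m or distance of any of driver, wrench from where it was at the start of the episode above 0.05 m or angle between any of bottle, mug's own z axis and vertical above 0.5 rad).
It also fails if it takes over 58 s, if anything falls off the work surface, if the arm or the gripper's body presses on something with over 40 N, if the wrist force passes 120 N, or if a joint passes its speed limit or range.

## Working session

There is one attempt and no reset: what is moved stays moved. The work goes in short steps, Python scripts to look and compute and a shell command to move; the robot and the scene stay as the last step left them, time stands still between calls to the robot, and variables do not carry over. Pictures are saved under pics/ and viewed, and the job is handed in when it is done.

```bash
mkdir -p pics; ls; python3 - <<'E'
from workcell import bot
import cv2,numpy as np
np.set_printoptions(precision=4,suppress=True)
for n in ("scene","top"):
    im=bot.snapshot(n); cv2.imwrite(f"pics/{n}0.png",im[:,:,::-1])
    c=bot.calibration(n); print(n,{k:(np.array(v) if k=="cam_to_world" else v) for k,v in c.items()})
    for t in ("cab_drawer0_handle","cap_lug","cap","seat","block","cab","bottle","mug","driver","wrench"):
        print(t,[(np.round(d["pixel"],1).tolist(),round(d["p"],2)) for d in bot.landmark_of(n,t)][:4])
print(bot.state())
E
```

```text
pics
scene {'fx': 476.40866039626644, 'fy': 476.40866039626644, 'cx': 276.910793890712, 'cy': 222.36611715160666, 'cam_to_world': array([[-0.8695, -0.3839,  0.3109,  0.8671],
       [ 0.494 , -0.6658,  0.5592,  0.7091],
       [-0.0076,  0.6398,  0.7685,  1.1563],
       [ 0.    ,  0.    ,  0.    ,  1.    ]])}
cab_drawer0_handle [([219.7, 212.9], 0.67)]
cap_lug []
cap []
seat [([455.8, 284.2], 0.82), ([341.2, 238.5], 0.65), ([305.9, 332.2], 0.58)]
block [([304.1, 339.8], 0.9), ([451.2, 298.5], 0.79), ([339.3, 253.1], 0.73)]
cab [([169.3, 262.4], 0.91)]
bottle [([376.4, 401.7], 0.8)]
mug [([227.6, 142.4], 0.71)]
driver [([402.0, 349.3], 0.77)]
wrench [([250.5, 168.2], 0.76)]
top {'fx': 451.2863382800237, 'fy': 451.2863382800237, 'cx': 272.4314212377059, 'cy': 211.77446249916534, 'cam_to_world': array([[-0.0179,  0.9977, -0.0661,  0.335 ],
       [-0.9998, -0.018 , -0.0011, -0.0318],
       [-0.0023,  0.0661,  0.9978,  1.4083],
       [ 0.    ,  0.    ,  0.    ,  1.    ]])}
cab_drawer0_handle [([316.8, 152.8], 0.82), ([111.4, 206.3], 0.31)]
cap_lug []
cap []
seat [([147.8, 317.9], 0.87), ([242.5, 251.4], 0.8), ([179.9, 177.4], 0.67)]
block [([241.4, 253.9], 0.79), ([180.8, 176.2], 0.6)]
cab [([314.3, 112.3], 0.9)]
bottle [([109.0, 200.9], 0.68)]
mug [([444.7, 229.3], 0.71)]
driver [([133.3, 241.6], 0.71)]
wrench [([389.6, 231.2], 0.91)]
{'time': 1.1, 'q': array([-1.3712,  0.4111, -0.0127,  1.5962,  0.0056,  1.1343, -0.0822]), 'dq': array([ 0.0006, -0.001 ,  0.0001,  0.0002,  0.0002, -0.0004, -0.0003]), 'joint_efforts': array([  0.0001, -58.7762,   0.6403, -29.1388,  -0.0539,   0.0104,
         0.    ]), 'tool_pos': array([0.1654, 0.6027, 0.1944]), 'orientation': array([ 0.    ,  0.7952,  0.6064, -0.    ]), 'ft_force': array([-0.096 , -0.0864, -0.8363]), 'ft_torque': array([-0.0202, -0.0448, -0.0245]), 'grip_width': 0.08789560326058318}
```

View pics/scene0.png

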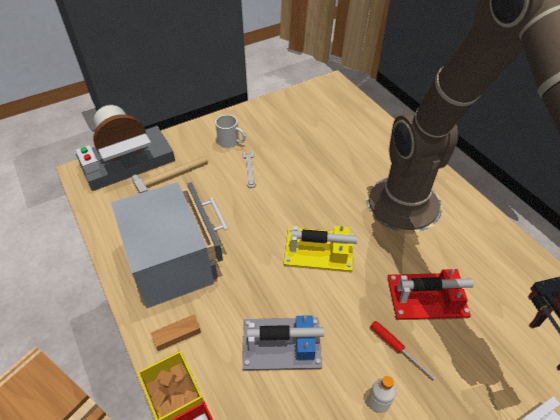

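View pics/top0.png

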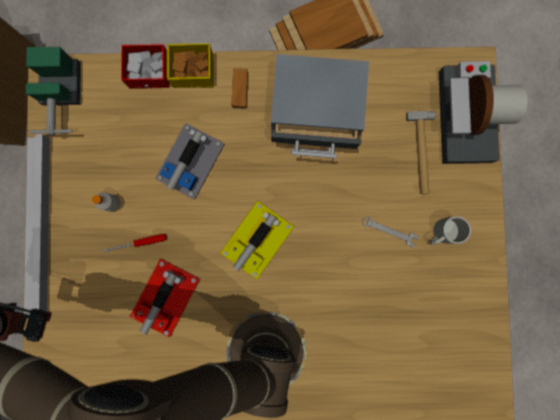

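```bash
cat > h.py <<'E'
import numpy as np, cv2
from workcell import bot
np.set_printoptions(precision=4,suppress=True)
C={n:bot.calibration(n) for n in("scene","top")}
def ray(n,px):
    c=C[n];M=np.array(c["cam_to_world"])
    d=M[:3,:3]@np.array([(px[0]-c["cx"])/c["fx"],-(px[1]-c["cy"])/c["fy"],-1.])
    return M[:3,3],d/np.linalg.norm(d)
def atz(n,px,z):
    o,d=ray(n,px); return o+d*(z-o[2])/d[2]
def tri(ps,pt):
    o1,d1=ray("scene",ps);o2,d2=ray("top",pt)
    A=np.stack([d1,-d2],1);s=np.linalg.lstsq(A,o2-o1,rcond=None)[0]
    a=o1+d1*s[0];b=o2+d2*s[1]
    return (a+b)/2,np.linalg.norm(a-b)
def proj(n,P):
    c=C[n];M=np.array(c["cam_to_world"]);p=np.linalg.inv(M)@np.r_[P,1]
    return np.array([c["cx"]+c["fx"]*p[0]/-p[2],c["cy"]+c["fy"]*-p[1]/-p[2]])
def crop(src,out,x,y,w,h,k):
    im=cv2.imread(src)[y:y+h,x:x+w]; cv2.imwrite(out,cv2.resize(im,None,fx=k,fy=k,interpolation=cv2.INTER_CUBIC))
E
python3 - <<'E'
from h import *
print(tri((219.7,212.9),(316.8,152.8)))
print(tri((305.9,332.2),(179.9,177.4)))
print(atz("top",(179.9,177.4),.06),atz("scene",(305.9,332.2),.06),atz("top",(316.8,152.8),.136),atz("scene",(219.7,212.9),.136))
for t in ("bottle","mug"):pass
print(atz("top",(109,200.9),0),atz("top",(444.7,229.3),0))
a=cv2.imread("pics/scene0.png");b=cv2.imread("pics/top0.png")
def cr(im,x,y):return cv2.resize(im[y:y+100,x:x+130],None,fx=3,fy=3,interpolation=cv2.INTER_CUBIC)
cv2.imwrite("pics/z1.png",np.vstack([np.hstack([cr(a,230,295),cr(b,130,110)]),np.hstack([cr(a,160,170),cr(b,250,80)])]))
E
```

```text
(array([ 0.5809, -0.1565,  0.1281]), np.float64(0.014344946842148126))
(array([0.5341, 0.2513, 0.0423]), np.float64(0.004025644910669563))
[0.5331 0.2465 0.06  ] [0.5378 0.2597 0.06  ] [ 0.5855 -0.1597  0.136 ] [ 0.5777 -0.1448  0.136 ]
[0.4718 0.4815 0.    ] [ 0.364 -0.566  0.   ]
```

View pics/z1.png

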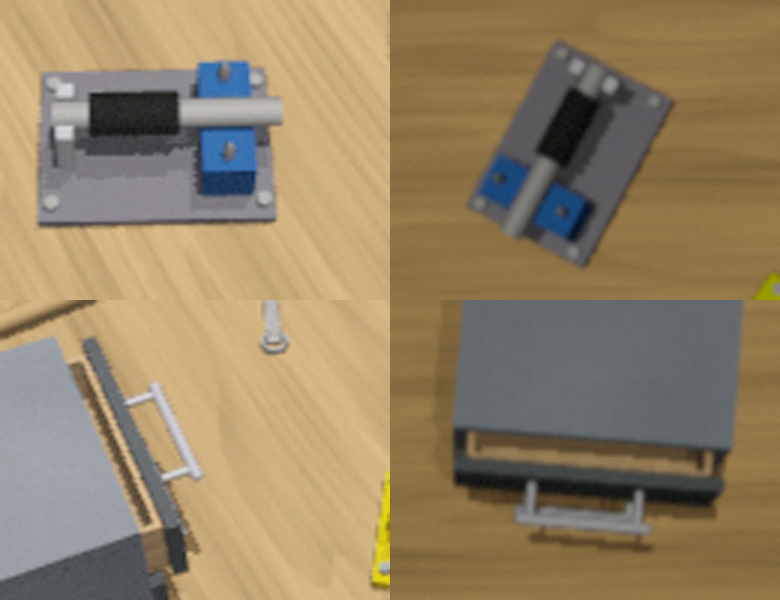

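```bash
python3 - <<'E'
from h import *
a=cv2.imread("pics/scene0.png");b=cv2.imread("pics/top0.png")
def cr(im,x,y,w,h,k,o):cv2.imwrite("pics/"+o,cv2.resize(im[y:y+h,x:x+w],None,fx=k,fy=k,interpolation=cv2.INTER_CUBIC))
cr(a,240,310,85,65,9,"b1.png");cr(b,150,120,80,80,7,"b2.png");cr(a,180,175,60,60,9,"c1.png");cr(b,262,120,110,45,7,"c2.png")
E
```

```text
(no output)
```

View pics/b1.png

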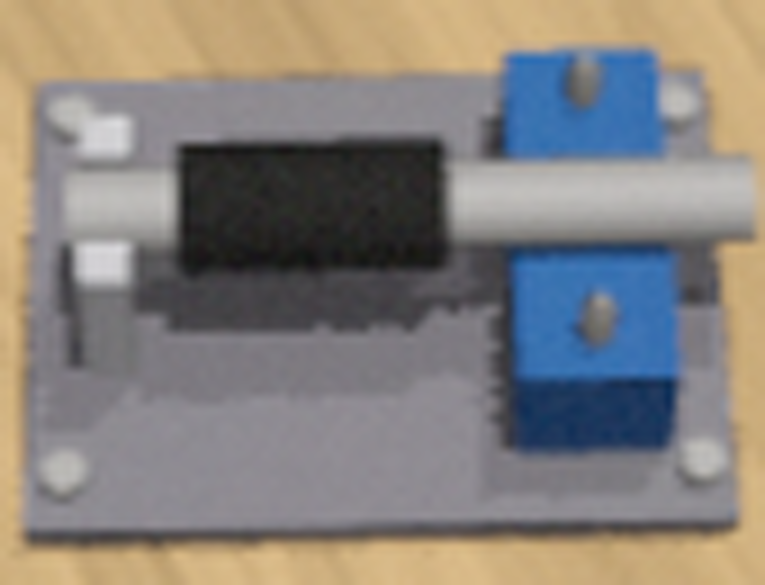

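View pics/b2.png

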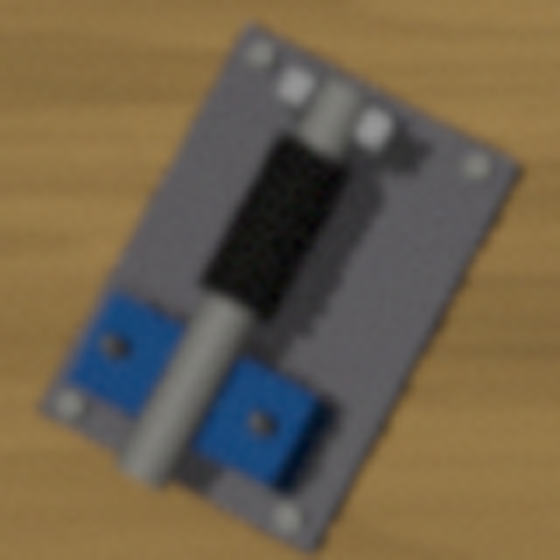

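View pics/c1.png

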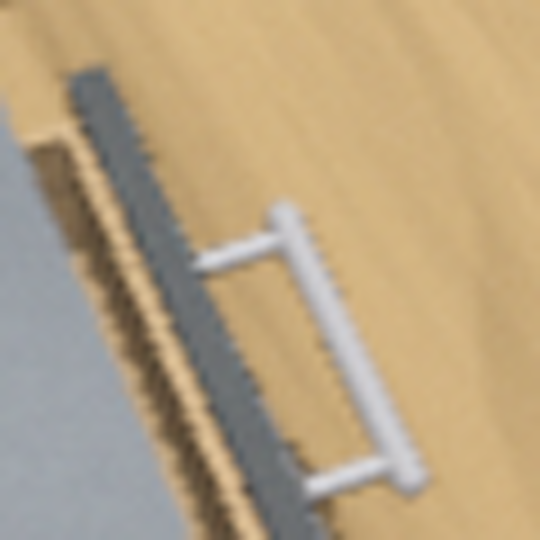

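View pics/c2.png

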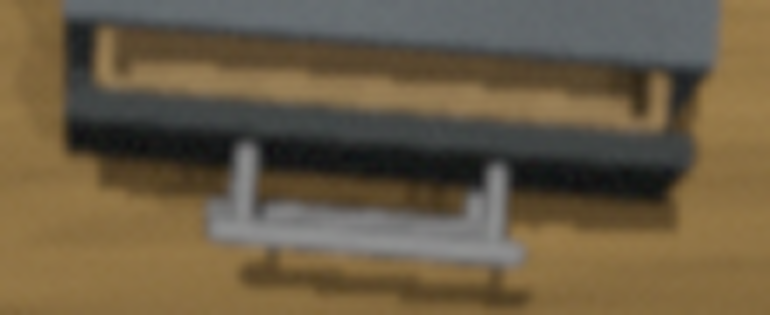

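```bash
cat > fit.py <<'E'
from h import *
from scipy.optimize import least_squares
def fit(obs,x0,extra=0):
    def f(v):
        c,s=np.cos(v[2]),np.sin(v[2]);r=[]
        for n,px,l in obs:
            l=np.array(l)/1000.
            if len(v)>3 and l.size: l=l-np.array([v[3],0,0])*(len(l)>3 ) if False else l
            P=np.array([v[0]+c*l[0]-s*l[1],v[1]+s*l[0]+c*l[1],l[2]])
            r+=list(proj(n,P)-px)
        return np.array(r)
    r=least_squares(f,x0,loss="soft_l1"); return r.x,f(r.x).reshape(-1,2)
def P(u,v,k,x,y):return ((u+.5)/k-.5+x,(v+.5)/k-.5+y)
E
python3 - <<'E'
from fit import *
S=lambda u,v:P(u,v,9,240,310)
T=lambda u,v:P(u,v,7,150,120)
obs=[("scene",S(503,58),(22,-50,60)),("scene",S(657,50),(-22,-50,60)),("scene",S(680,378),(-22,50,60)),("scene",S(512,378),(22,50,60)),
("scene",S(40,82),(160,-70,12)),("scene",S(700,72),(-40,-70,12)),("scene",S(737,522),(-40,70,12)),("scene",S(28,527),(160,70,12)),
("scene",S(584,60),(0,-36,79)),("scene",S(600,298),(0,36,79)),
("top",T(250,22),(160,70,12)),("top",T(525,165),(160,-70,12)),("top",T(312,550),(-40,-70,12)),("top",T(42,408),(-40,70,12)),
("top",T(118,290),(22,50,60)),("top",T(68,385),(-22,50,60)),("top",T(117,347),(0,36,70)),("top",T(263,424),(0,-36,70))]
for o in (obs,obs[:10],obs[10:]):
    x,r=fit(o,[.535,.25,-.5]);print("block",x);print(r.round(1).tolist())
S=lambda u,v:P(u,v,9,180,175)
T=lambda u,v:P(u,v,7,262,120)
# handle frame
obs=[("scene",S(284,208),(0,-60,136)),("scene",S(412,480),(0,60,136)),("top",T(210,222),(0,60,136)),("top",T(522,250),(0,-60,136))]
for o in (obs,obs[:2],obs[2:]):
    x,r=fit(o,[.58,-.155,0]);print("handle",x,r.round(1).tolist())
E
```

```text
block [ 0.5405  0.2585 -0.5062]
[[-0.2, -1.3], [-0.2, -0.7], [-0.4, -0.6], [0.3, -0.4], [-0.8, -1.2], [0.4, -1.1], [-0.1, -0.8], [-1.5, -0.3], [-0.1, -0.4], [-0.5, -0.4], [-1.1, -0.4], [-1.2, -0.2], [-1.4, 0.9], [-2.2, 0.2], [-1.5, -0.1], [-1.5, -0.9], [-1.7, -0.2], [-1.4, 0.0]]
block [ 0.5408  0.2605 -0.5046]
[[0.1, -0.7], [0.0, -0.1], [-0.1, 0.1], [0.6, 0.4], [-0.7, -0.5], [0.6, -0.5], [0.3, -0.1], [-1.2, 0.5], [0.1, 0.2], [-0.2, 0.3]]
block [ 0.5401  0.2538 -0.5017]
[[0.1, -0.3], [0.1, -0.3], [0.2, 1.0], [-0.7, 0.5], [-0.1, 0.1], [0.1, -0.7], [-0.1, -0.1], [0.2, 0.1]]
handle [ 0.5826 -0.1494 -0.1078] [[-0.4, 0.6], [-0.9, -0.4], [0.6, 0.7], [-1.9, 0.4]]
handle [ 0.581  -0.1487 -0.1033] [[0.2, 0.6], [-0.1, -0.5]]
handle [ 0.5842 -0.1513 -0.1111] [[1.3, 0.1], [-1.3, -0.1]]
```

```bash
cat > go.py <<'E'
from h import *
from scipy.spatial.transform import Rotation as R
import sys
def go(p,yaw,q=None):
    s=bot.state();Q=np.array(s["orientation"]);Rc=R.from_quat(np.r_[Q[1:],Q[0]])
    Rt=R.from_matrix(np.array([[np.cos(yaw),np.sin(yaw),0],[np.sin(yaw),-np.cos(yaw),0],[0,0,-1]]))
    d=Rc.inv().apply(np.array(p)-s["tool_pos"])*100
    w=(Rc.inv()*Rt).as_rotvec(degrees=True)
    print("t",d.round(2),"w",w.round(2),"time",s["time"],"pos",s["tool_pos"],"F",s["ft_force"],"g",s["grip_width"])
if __name__=="__main__":
    a=[float(v) for v in sys.argv[1:]];go(a[:3],a[3])
E
python3 go.py .583 -.150 .27 -.107
```

```text
t [-61.54  60.19  -7.55] w [ 0.   -0.   80.79] time 1.1 pos [0.1654 0.6027 0.1944] F [-0.096  -0.0864 -0.8363] g 0.08789560326058318
```

```bash
python3 -m creep '[{"tx":-10,"ty":9,"tz":-7.5,"wz":10,"gripper":172},{"tx":-61.5,"ty":60.2,"tz":-7.5,"wz":80.8,"gripper":172},{"tx":-61.5,"ty":60.2,"tz":-7.5,"wz":80.8,"gripper":172},{"tx":-61.5,"ty":60.2,"tz":-7.5,"wz":80.8,"gripper":172},{"tx":-61.5,"ty":60.2,"tz":-7.5,"wz":80.8,"gripper":172},{"tx":-61.5,"ty":60.2,"tz":-7.5,"wz":80.8,"gripper":172},{"tx":-61.5,"ty":60.2,"tz":-7.5,"wz":80.8,"gripper":172},{"tx":-61.5,"ty":60.2,"tz":-7.5,"wz":80.8,"gripper":172},{"tx":-61.5,"ty":60.2,"tz":-7.5,"wz":80.8,"gripper":172},{"tx":-61.5,"ty":60.2,"tz":-7.5,"wz":80.8,"gripper":172},{"tx":-61.5,"ty":60.2,"tz":-7.5,"wz":80.8,"gripper":172},{"tx":-61.5,"ty":60.2,"tz":-7.5,"wz":80.8,"gripper":172},{"tx":-61.5,"ty":60.2,"tz":-7.5,"wz":80.8,"gripper":172},{"tx":-61.5,"ty":60.2,"tz":-7.5,"wz":80.8,"gripper":172},{"tx":-61.5,"ty":60.2,"tz":-7.5,"wz":80.8,"gripper":172},{"tx":-61.5,"ty":60.2,"tz":-7.5,"wz":80.8,"gripper":172},{"tx":-61.5,"ty":60.2,"tz":-7.5,"wz":80.8,"gripper":172},{"tx":-61.5,"ty":60.2,"tz":-7.5,"wz":80.8,"gripper":172}]' 30
python3 go.py .583 -.150 .14 -.107
python3 - <<'E'
from h import *
for n in ("scene","top"):
    im=bot.snapshot(n); cv2.imwrite(f"pics/{n}1.png",im[:,:,::-1]); print(n,proj(n,bot.state()["tool_pos"]))
E
```

```text
t [-61.54  60.19   5.45] w [ 0.   -0.   80.79] time 1.1 pos [0.1654 0.6027 0.1944] F [-0.096  -0.0864 -0.8363] g 0.08789560326058318
scene [541.6003 351.2868]
top [ 36.1872 309.82  ]invalid input
```

```bash
python3 -m creep '[{"tx":0,"ty":0,"tz":-7.5,"wx":0,"wy":0,"wz":0,"gripper":172},{"tx":0,"ty":0,"tz":-7.5,"wx":0,"wy":0,"wz":0,"gripper":172}]' 30
```

```text
time: 1.45
tool_pos: [0.1658, 0.6046, 0.2738]
orientation: [-0.002, 0.795, 0.606, 0.002]
ft_force: [0.2, 0.6, -0.3]
grip_width: 0.0711
```

```bash
python3 -m creep '[{"tx":-61.5,"ty":60.2,"tz":0,"wx":0,"wy":0,"wz":80.8,"gripper":172},{"tx":-61.5,"ty":60.2,"tz":0,"wx":0,"wy":0,"wz":80.8,"gripper":172},{"tx":-61.5,"ty":60.2,"tz":0,"wx":0,"wy":0,"wz":80.8,"gripper":172},{"tx":-61.5,"ty":60.2,"tz":0,"wx":0,"wy":0,"wz":80.8,"gripper":172},{"tx":-61.5,"ty":60.2,"tz":0,"wx":0,"wy":0,"wz":80.8,"gripper":172},{"tx":-61.5,"ty":60.2,"tz":0,"wx":0,"wy":0,"wz":80.8,"gripper":172},{"tx":-61.5,"ty":60.2,"tz":0,"wx":0,"wy":0,"wz":80.8,"gripper":172},{"tx":-61.5,"ty":60.2,"tz":0,"wx":0,"wy":0,"wz":80.8,"gripper":172},{"tx":-61.5,"ty":60.2,"tz":0,"wx":0,"wy":0,"wz":80.8,"gripper":172},{"tx":-61.5,"ty":60.2,"tz":0,"wx":0,"wy":0,"wz":80.8,"gripper":172},{"tx":-61.5,"ty":60.2,"tz":0,"wx":0,"wy":0,"wz":80.8,"gripper":172},{"tx":-61.5,"ty":60.2,"tz":0,"wx":0,"wy":0,"wz":80.8,"gripper":172},{"tx":-61.5,"ty":60.2,"tz":0,"wx":0,"wy":0,"wz":80.8,"gripper":172},{"tx":-61.5,"ty":60.2,"tz":0,"wx":0,"wy":0,"wz":80.8,"gripper":172},{"tx":-61.5,"ty":60.2,"tz":0,"wx":0,"wy":0,"wz":80.8,"gripper":172},{"tx":-61.5,"ty":60.2,"tz":0,"wx":0,"wy":0,"wz":80.8,"gripper":172}]' 30
python3 go.py .583 -.150 .17 -.107
```

```text
time: 3.45
tool_pos: [0.5828, -0.1492, 0.2688]
orientation: [-0.0, 0.999, -0.054, -0.001]
ft_force: [-0.2, -0.1, 0.1]
grip_width: 0.028
t [0.04 0.08 9.88] w [-0.02  0.07 -0.02] time 3.45 pos [ 0.5828 -0.1492  0.2688] F [-0.2353 -0.1351  0.0768] g 0.02803034017582787
```

Lower to just above the bar and look.

```bash
python3 -m creep '[{"tx":0,"ty":0,"tz":5,"wx":0,"wy":0,"wz":0,"gripper":172},{"tx":0,"ty":0,"tz":10,"wx":0,"wy":0,"wz":0,"gripper":172},{"tx":0,"ty":0,"tz":11.5,"wx":0,"wy":0,"wz":0,"gripper":172},{"tx":0,"ty":0,"tz":11.5,"wx":0,"wy":0,"wz":0,"gripper":172}]' 30
python3 - <<'E'
from h import *
for n in ("scene","top"):
    im=bot.snapshot(n); cv2.imwrite(f"pics/{n}1.png",im[:,:,::-1]); p=proj(n,bot.state()["tool_pos"]);print(n,p)
    x,y=[int(v)-40 for v in p]; crop(f"pics/{n}1.png",f"pics/{n}1z.png",x,y,80,80,7);print(x,y)
E
```

```text
time: 3.95
tool_pos: [0.5832, -0.1486, 0.1547]
orientation: [-0.0, 0.999, -0.053, -0.0]
ft_force: [-0.4, -0.7, 1.3]
grip_width: 0.0286
scene [216.2892 208.0744]
176 168
top [313.8859 151.8296]
273 111
```

View pics/scene1z.png

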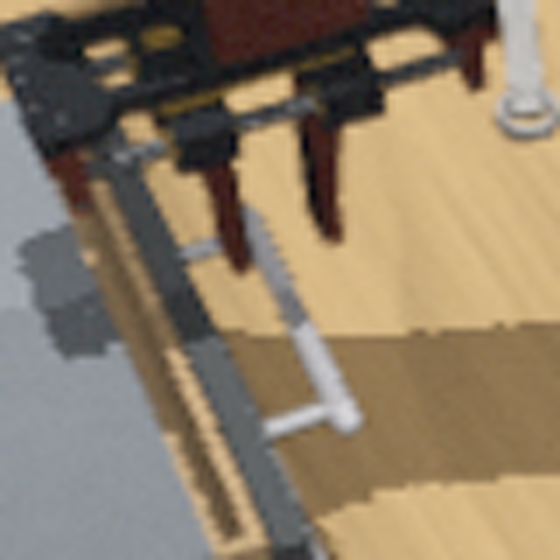

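View pics/top1.png

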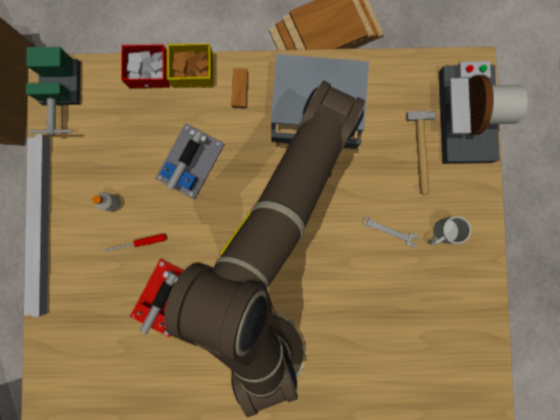

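```bash
python3 -m creep '[{"tx":0,"ty":0,"tz":1.9,"wx":0,"wy":0,"wz":0,"gripper":172},{"tx":0,"ty":0,"tz":3.8,"wx":0,"wy":0,"wz":0,"gripper":172},{"tx":0,"ty":0,"tz":3.8,"wx":0,"wy":0,"wz":0,"gripper":172}]' 30
python3 -m creep '[{"tx":0,"ty":0,"tz":0,"wx":0,"wy":0,"wz":0,"gripper":255},{"tx":0,"ty":0,"tz":0,"wx":0,"wy":0,"wz":0,"gripper":255},{"tx":0,"ty":0,"tz":0,"wx":0,"wy":0,"wz":0,"gripper":255}]' 30
python3 go.py .583 -.150 .117 -.107
```

```text
time: 4.42
tool_pos: [0.5819, -0.1492, 0.1144]
orientation: [-0.0, 0.999, -0.054, -0.002]
ft_force: [0.5, 0.1, 0.7]
grip_width: 0.0285
time: 4.8
tool_pos: [0.5835, -0.1497, 0.1168]
orientation: [-0.0, 0.999, -0.054, 0.0]
ft_force: [0.2, -0.2, 0.1]
grip_width: 0.0023
t [-0.05  0.03 -0.02] w [-0.   -0.04 -0.01] time 4.8 pos [ 0.5835 -0.1497  0.1168] F [ 0.168  -0.2395  0.1073] g 0.0022697788360276955
```

```bash

python3 - <<'E'
from h import *
for n in ("scene",):
    im=bot.snapshot(n); cv2.imwrite(f"pics/{n}2.png",im[:,:,::-1]); p=proj(n,bot.state()["tool_pos"]);print(n,p)
    x,y=[int(v)-40 for v in p]; crop(f"pics/{n}2.png",f"pics/{n}2z.png",x,y,80,80,7);print(x,y)
E
```

```text
scene [217.8214 216.9243]
177 176
```

View pics/scene2z.png

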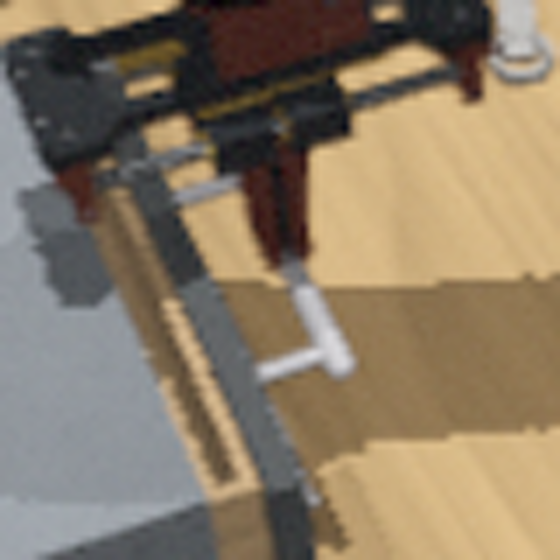

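```bash
python3 - <<'E'
from fit import *
S=lambda u,v:P(u,v,9,180,175)
T=lambda u,v:P(u,v,7,262,120)
print(tri(S(284,208),T(522,250)),tri(S(412,480),T(210,222)),tri(S(348,344),T(366,236)))
E
python3 -m creep '[{"tx":0,"ty":0,"tz":0,"wx":0,"wy":0,"wz":0,"gripper":255}]' 30
python3 -m creep '[{"tx":-0.8,"ty":0,"tz":0,"wx":0,"wy":0,"wz":0,"gripper":255},{"tx":-0.8,"ty":0,"tz":0,"wx":0,"wy":0,"wz":0,"gripper":255}]' 30
python3 - <<'E'
from h import *
for n in ("scene",):
    im=bot.snapshot(n); cv2.imwrite(f"pics/{n}3.png",im[:,:,::-1]); p=proj(n,bot.state()["tool_pos"]);print(n,p)
    x,y=177,176; crop(f"pics/{n}3.png",f"pics/{n}3z.png",x,y,80,80,7);print(x,y)
E
```

```text
(array([ 0.5756, -0.2136,  0.1346]), np.float64(0.0045227856025534825)) (array([ 0.5894, -0.087 ,  0.1378]), np.float64(0.00330153575340183)) (array([ 0.5825, -0.1502,  0.1345]), np.float64(0.004665414787474014))
time: 4.97
tool_pos: [0.5833, -0.1496, 0.1166]
orientation: [-0.0, 0.999, -0.054, 0.0]
ft_force: [-0.6, 0.8, 1.2]
grip_width: 0.0007
time: 5.22
tool_pos: [0.5745, -0.1488, 0.1165]
orientation: [-0.0, 0.999, -0.054, -0.0]
ft_force: [0.2, -0.3, -0.2]
grip_width: 0.0003
scene [220.6657 216.0717]
177 176
```

View pics/scene3z.png

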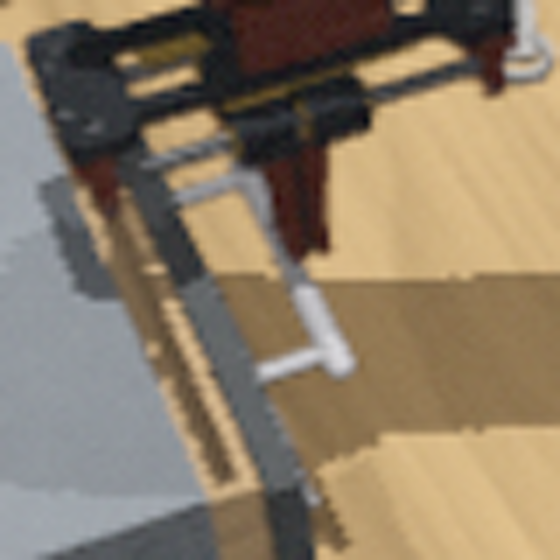

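```bash
python3 -m creep '[{"tx":0,"ty":0,"tz":-3,"wx":0,"wy":0,"wz":0,"gripper":172},{"tx":0.8,"ty":0,"tz":-3,"wx":0,"wy":0,"wz":0,"gripper":172},{"tx":0.8,"ty":0,"tz":-3,"wx":0,"wy":0,"wz":0,"gripper":172},{"tx":0.8,"ty":0,"tz":-1.5,"wx":0,"wy":0,"wz":0,"gripper":172},{"tx":0.8,"ty":0,"tz":0,"wx":0,"wy":0,"wz":0,"gripper":172},{"tx":0.8,"ty":0,"tz":0,"wx":0,"wy":0,"wz":0,"gripper":172}]' 30
python3 -m creep '[{"tx":0,"ty":0,"tz":0.6,"wx":0,"wy":0,"wz":0,"gripper":172},{"tx":0,"ty":0,"tz":1.2,"wx":0,"wy":0,"wz":0,"gripper":172},{"tx":0,"ty":0,"tz":1.2,"wx":0,"wy":0,"wz":0,"gripper":172}]' 30
python3 - <<'E'
from h import *
for n in ("scene",):
    im=bot.snapshot(n); cv2.imwrite(f"pics/{n}4.png",im[:,:,::-1]); p=proj(n,bot.state()["tool_pos"]);print(n,p)
    x,y=177,176; crop(f"pics/{n}4.png",f"pics/{n}4z.png",x,y,80,80,7);print(x,y)
E
```

```text
time: 6.02
tool_pos: [0.5817, -0.1493, 0.1141]
orientation: [-0.0, 0.999, -0.054, -0.002]
ft_force: [-1.5, -0.9, -0.1]
grip_width: 0.0288
time: 6.4
tool_pos: [0.583, -0.1495, 0.104]
orientation: [-0.0, 0.999, -0.054, -0.0]
ft_force: [-0.5, -0.4, -0.8]
grip_width: 0.0285
scene [218.3644 219.6964]
177 176
```

View pics/scene4z.png

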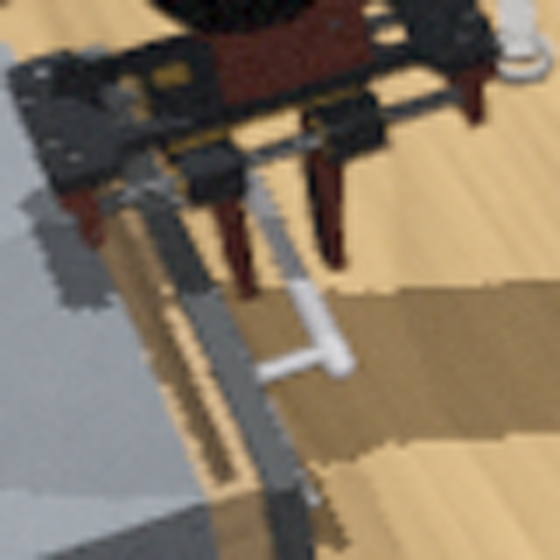

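```bash
python3 -m creep '[{"tx":0,"ty":0,"tz":0,"wx":0,"wy":0,"wz":0,"gripper":255},{"tx":0,"ty":0,"tz":0,"wx":0,"wy":0,"wz":0,"gripper":255},{"tx":0,"ty":0,"tz":0,"wx":0,"wy":0,"wz":0,"gripper":255}]' 30
python3 - <<'E'
from h import *
for n in ("scene",):
    im=bot.snapshot(n); cv2.imwrite(f"pics/{n}5.png",im[:,:,::-1])
    x,y=177,176; crop(f"pics/{n}5.png",f"pics/{n}5z.png",x,y,80,80,7);print(x,y)
E
```

```text
time: 6.82
tool_pos: [0.5832, -0.1496, 0.1046]
orientation: [-0.0, 0.999, -0.054, 0.0]
ft_force: [-2.2, -0.0, 2.3]
grip_width: 0.0097
177 176
```

View pics/scene5z.png

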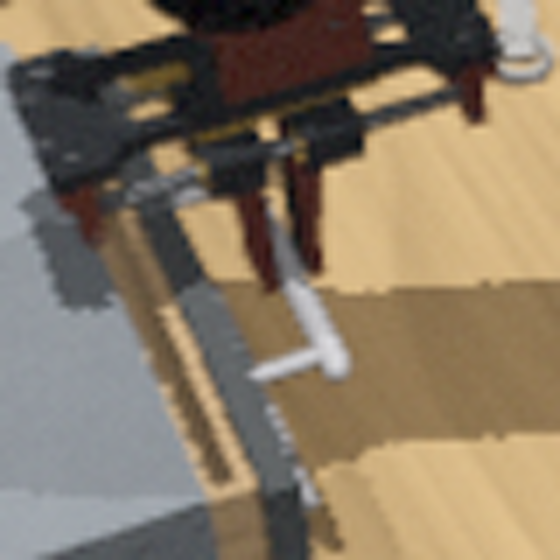

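```bash
python3 -m creep '[{"tx":-1,"ty":0,"tz":0,"wx":0,"wy":0,"wz":0,"gripper":255},{"tx":-3,"ty":0,"tz":0,"wx":0,"wy":0,"wz":0,"gripper":255},{"tx":-5,"ty":0,"tz":0,"wx":0,"wy":0,"wz":0,"gripper":255},{"tx":-7,"ty":0,"tz":0,"wx":0,"wy":0,"wz":0,"gripper":255},{"tx":-9,"ty":0,"tz":0,"wx":0,"wy":0,"wz":0,"gripper":255},{"tx":-10.5,"ty":0,"tz":0,"wx":0,"wy":0,"wz":0,"gripper":255},{"tx":-11.5,"ty":0,"tz":0,"wx":0,"wy":0,"wz":0,"gripper":255}]' 40
python3 -m creep '[{"tx":-0.4,"ty":0,"tz":0,"wx":0,"wy":0,"wz":0,"gripper":255},{"tx":-0.8,"ty":0,"tz":0,"wx":0,"wy":0,"wz":0,"gripper":255}]'
```

```text
time: 7.75
tool_pos: [0.4681, -0.1381, 0.1046]
orientation: [0.0, 0.999, -0.054, 0.0]
ft_force: [0.5, -3.9, -1.6]
grip_width: 0.01
time: 8.0
tool_pos: [0.464, -0.1377, 0.1047]
orientation: [0.001, 0.999, -0.054, 0.003]
ft_force: [19.2, -8.4, -23.7]
grip_width: 0.0099
```

```bash
python3 -m creep '[{"tx":0.3,"ty":0,"tz":0,"wx":0,"wy":0,"wz":0,"gripper":255},{"tx":0.3,"ty":0,"tz":0,"wx":0,"wy":0,"wz":0,"gripper":255},{"tx":0.4,"ty":0,"tz":0,"wx":0,"wy":0,"wz":0,"gripper":172},{"tx":0.4,"ty":0,"tz":0,"wx":0,"wy":0,"wz":0,"gripper":172},{"tx":0.4,"ty":0,"tz":0,"wx":0,"wy":0,"wz":0,"gripper":172},{"tx":0.4,"ty":0,"tz":-6,"wx":0,"wy":0,"wz":0,"gripper":172},{"tx":0.4,"ty":0,"tz":-12,"wx":0,"wy":0,"wz":0,"gripper":100},{"tx":-6,"ty":0,"tz":-18,"wx":0,"wy":0,"wz":0,"gripper":0},{"tx":-6,"ty":-5,"tz":-18,"wx":0,"wy":0,"wz":0,"gripper":0}]' 30
python3 - <<'E'
from h import *
for n in ("scene","top"):
    im=bot.snapshot(n); cv2.imwrite(f"pics/{n}6.png",im[:,:,::-1])
    for t in ("cab_drawer0_handle","cap_lug","cap"):
        print(t,[(np.round(d["pixel"],1).tolist(),round(d["p"],2)) for d in bot.landmark_of(n,t)][:4])
E
```

```text
time: 9.12
tool_pos: [0.4058, -0.0827, 0.2867]
orientation: [-0.001, 0.998, -0.057, 0.002]
ft_force: [1.1, 1.8, -0.1]
grip_width: 0.0554
cab_drawer0_handle [([252.1, 198.8], 0.58)]
cap_lug [([207.3, 211.3], 0.92)]
cap [([206.0, 220.5], 0.57)]
cab_drawer0_handle []
cap_lug [([318.2, 141.7], 0.77)]
cap [([317.5, 149.3], 0.68)]
```

View pics/scene6.png

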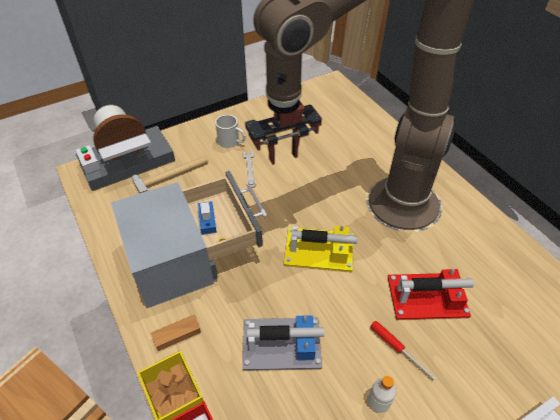

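View pics/top6.png

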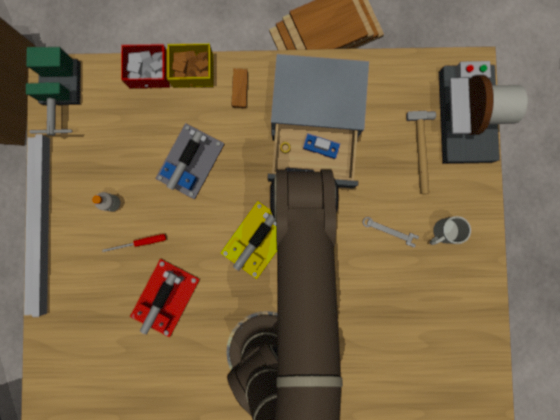

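```bash
python3 - <<'E'
from h import *
print(proj("scene",bot.state()["tool_pos"]))
a=cv2.imread("pics/scene6.png");b=cv2.imread("pics/top6.png")
crop("pics/scene6.png","pics/f6.png",235,90,95,85,8)
crop("pics/scene6.png","pics/k1.png",175,180,65,60,10)
crop("pics/top6.png","pics/k2.png",268,120,95,50,8)
E
```

```text
[283.2919 167.3858]
```

View pics/f6.png

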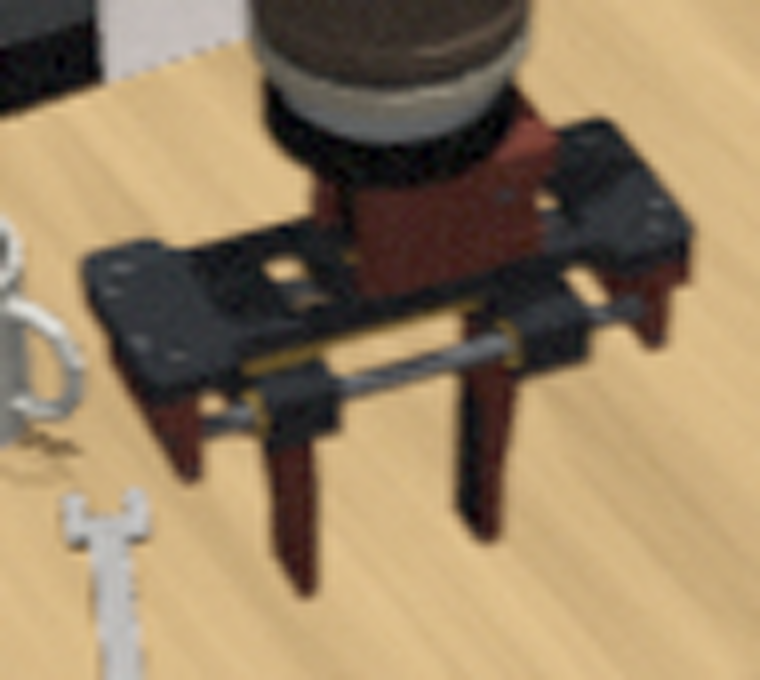

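View pics/k1.png

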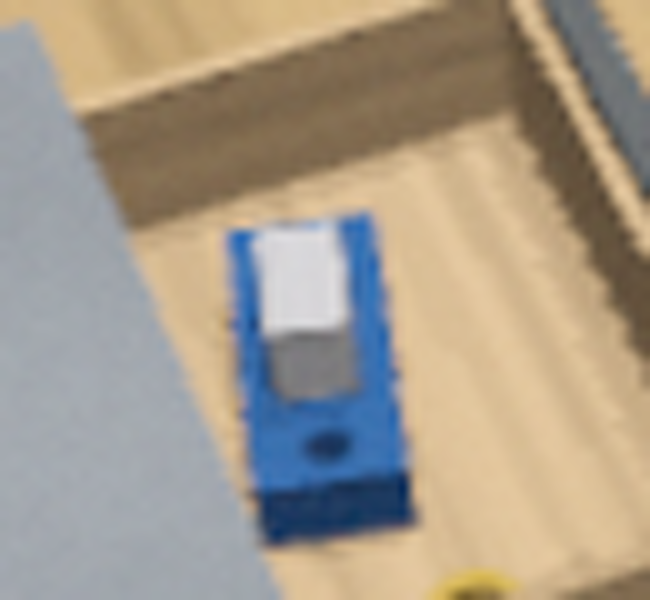

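View pics/k2.png

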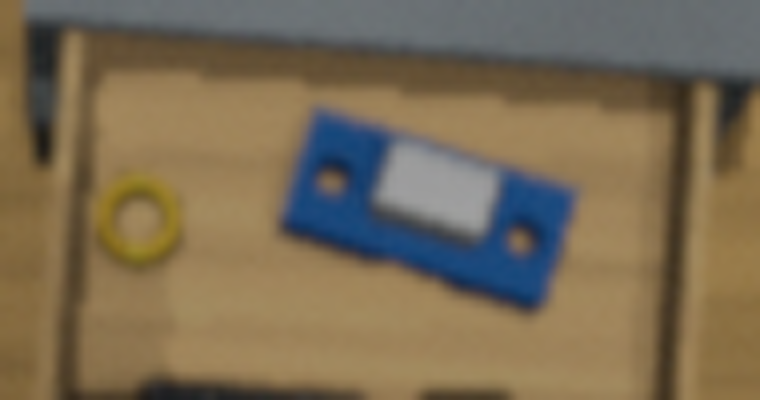

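```bash
python3 - <<'E'
from h import *
im=bot.snapshot("scene"); cv2.imwrite("pics/scene7.png",im[:,:,::-1])
s=bot.state();print(s["time"],s["tool_pos"],s["orientation"],s["grip_width"])
p=np.array(s["tool_pos"]);print(proj("scene",p),proj("scene",p+[0,0,.02]))
crop("pics/scene7.png","pics/f7.png",235,90,95,85,8)
for t in (("cap_lug"),):
  for n in ("scene",):
    print([(np.round(d["pixel"],1).tolist(),round(d["p"],2)) for d in bot.landmark_of(n,t)][:4])
E
```

```text
9.575 [ 0.4065 -0.0812  0.2839] [ 0.0005  0.9985 -0.0545 -0.0006] 0.08740502536915161
[283.2878 167.3897] [283.3081 161.7929]
[([206.1, 208.2], 0.94)]
```

View pics/f7.png

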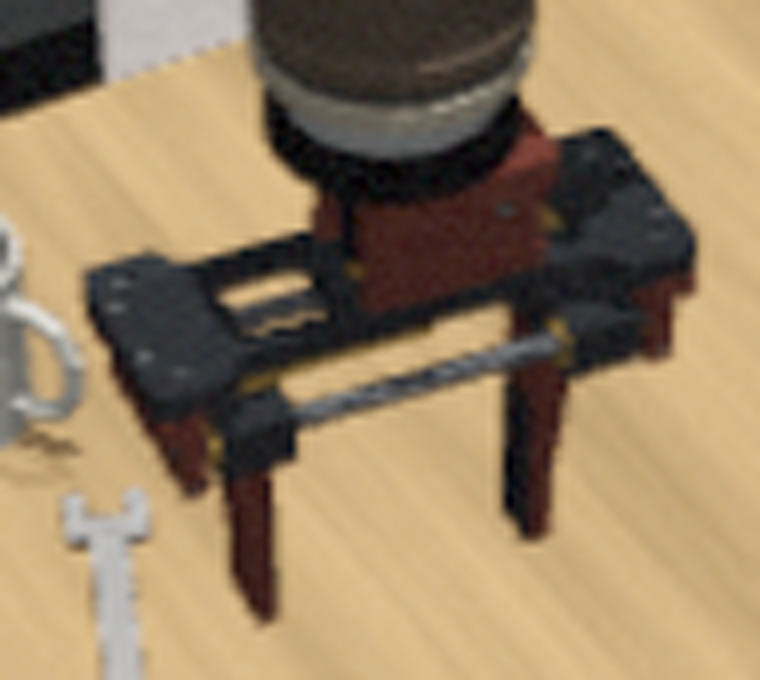

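```bash
python3 - <<'E'
from fit import *
S=lambda u,v:P(u,v,10,175,180)
T=lambda u,v:P(u,v,8,268,120)
obs=[("scene",S(252,232),(12,-20,155)),("scene",S(335,225),(-12,-20,155)),("scene",S(350,325),(-12,20,155)),("scene",S(262,335),(12,20,155)),
("scene",S(228,232),(22,-50,123)),("scene",S(370,212),(-22,-50,123)),("scene",S(408,470),(-22,50,123)),("scene",S(255,490),(22,50,123)),("scene",S(327,445),(0,36,123)),
("top",T(392,140),(12,20,155)),("top",T(500,175),(12,-20,155)),("top",T(487,230),(-12,-20,155)),("top",T(375,205),(-12,20,155)),
("top",T(315,107),(22,50,123)),("top",T(578,188),(22,-50,123)),("top",T(540,310),(-22,-50,123)),("top",T(283,230),(-22,50,123))]
for o in (obs,obs[:9],obs[9:]):
    x,r=fit(o,[.6,-.155,-.2]);print(x,r.round(1).tolist())
E
```

```text
[ 0.6097 -0.1724 -0.3226] [[-0.1, -0.9], [0.0, -1.5], [-0.0, -1.1], [0.2, -0.8], [-0.6, -0.5], [0.2, -0.7], [0.2, -0.8], [-0.2, -0.3], [-0.1, -0.8], [-0.4, -0.3], [-0.3, -0.5], [-1.1, 0.7], [-0.7, -0.4], [-0.7, 0.0], [-0.4, 0.2], [-0.1, -0.7], [-1.2, -1.0]]
[ 0.6108 -0.1695 -0.3299] [[-0.0, -0.2], [0.1, -0.7], [-0.0, -0.2], [0.2, 0.0], [-0.4, 0.2], [0.4, 0.1], [0.1, 0.2], [-0.3, 0.5], [-0.1, 0.0]]
[ 0.6089 -0.1742 -0.3131] [[0.2, -0.0], [0.3, -0.3], [-0.4, 0.9], [-0.1, -0.1], [-0.2, 0.4], [0.2, 0.2], [0.6, -0.5], [-0.6, -0.5]]
```

```bash
python3 go.py .610 -.172 .175 -.322
```

```text
t [21.23  6.81 10.88] w [ 0.06  0.06 12.21] time 9.625 pos [ 0.4065 -0.0811  0.2839] F [0.1568 0.5581 0.673 ] g 0.0877557393175567
```

```bash
python3 -m creep '[{"tx":10,"ty":3.4,"tz":3,"wx":0,"wy":0,"wz":6,"gripper":110},{"tx":21.2,"ty":6.8,"tz":6,"wx":0,"wy":0,"wz":12.2,"gripper":110},{"tx":21.2,"ty":6.8,"tz":6,"wx":0,"wy":0,"wz":12.2,"gripper":110},{"tx":21.2,"ty":6.8,"tz":10.9,"wx":0,"wy":0,"wz":12.2,"gripper":110},{"tx":21.2,"ty":6.8,"tz":10.9,"wx":0,"wy":0,"wz":12.2,"gripper":110},{"tx":21.2,"ty":6.8,"tz":10.9,"wx":0,"wy":0,"wz":12.2,"gripper":110},{"tx":21.2,"ty":6.8,"tz":10.9,"wx":0,"wy":0,"wz":12.2,"gripper":110}]' 30
python3 - <<'E'
from h import *
for n in ("scene","top"):
    im=bot.snapshot(n); cv2.imwrite(f"pics/{n}8.png",im[:,:,::-1])
s=bot.state();print(s["time"],s["tool_pos"],s["orientation"],s["grip_width"])
p=np.array(s["tool_pos"]);print(proj("scene",p),proj("scene",p+[0,0,.025]))
crop("pics/scene8.png","pics/f8.png",155,150,95,85,8)
E
```

```text
time: 10.5
tool_pos: [0.6102, -0.1709, 0.1774]
orientation: [-0.0, 0.987, -0.16, 0.001]
ft_force: [-0.2, 0.4, -0.7]
grip_width: 0.0499
10.6 [ 0.6104 -0.1704  0.1776] [-0.0006  0.9872 -0.1593  0.0016] 0.05008651269417106
[203.5745 201.5004] [202.4247 195.3517]
```

View pics/f8.png

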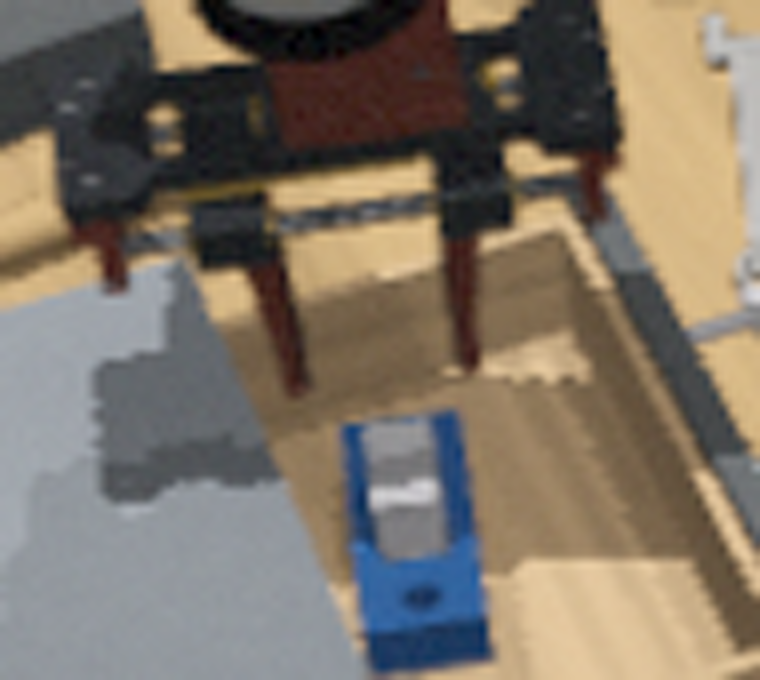

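View pics/top8.png

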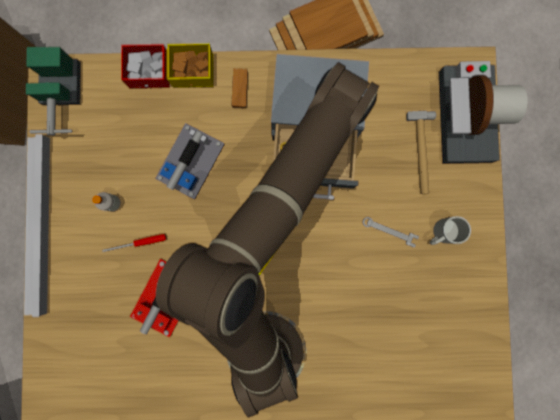

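```bash
python3 -m creep '[{"tx":0,"ty":0.2,"tz":2,"wx":0,"wy":0,"wz":0,"gripper":135},{"tx":0,"ty":0.2,"tz":4,"wx":0,"wy":0,"wz":0,"gripper":135},{"tx":0,"ty":0.2,"tz":5.5,"wx":0,"wy":0,"wz":0,"gripper":135},{"tx":0,"ty":0.2,"tz":6.3,"wx":0,"wy":0,"wz":0,"gripper":135},{"tx":0,"ty":0.2,"tz":6.8,"wx":0,"wy":0,"wz":0,"gripper":135},{"tx":0,"ty":0.2,"tz":6.8,"wx":0,"wy":0,"wz":0,"gripper":135}]' 30
python3 - <<'E'
from h import *
for n in ("scene",):
    im=bot.snapshot(n); cv2.imwrite(f"pics/{n}9.png",im[:,:,::-1])
s=bot.state();print(s["time"],s["tool_pos"],s["ft_force"],s["grip_width"])
p=np.array(s["tool_pos"]);print(proj("scene",p),proj("scene",p+[0,0,.025]))
crop("pics/scene9.png","pics/f9.png",155,150,95,85,8)
E
```

```text
time: 11.35
tool_pos: [0.6095, -0.1727, 0.1072]
orientation: [0.0, 0.987, -0.159, -0.0]
ft_force: [0.3, -0.2, -0.5]
grip_width: 0.0415
11.4 [ 0.6096 -0.1728  0.1076] [ 0.2661 -0.4162  0.2949] 0.04157590565920159
[206.5406 217.1643] [205.4794 211.4872]
```

View pics/f9.png

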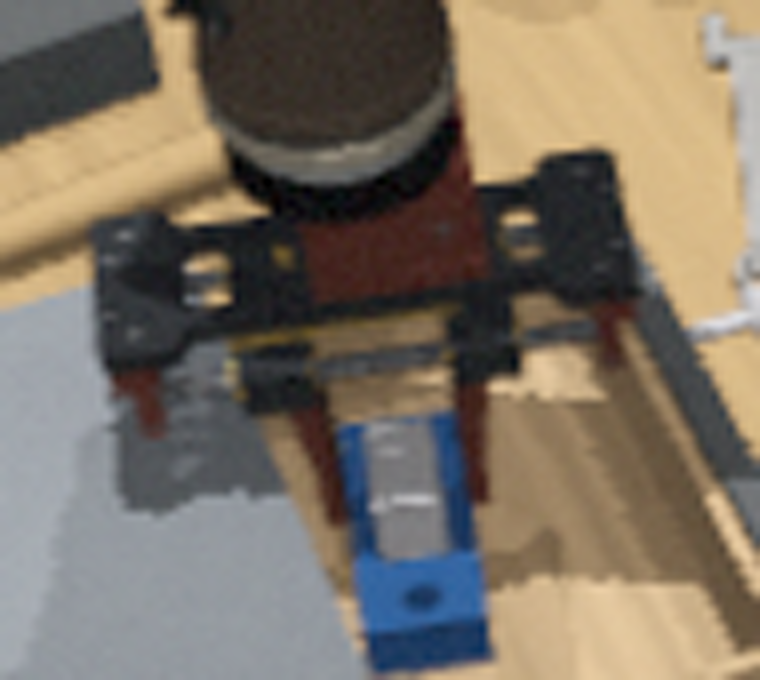

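```bash
python3 -m creep '[{"tx":0,"ty":0,"tz":0,"wx":0,"wy":0,"wz":0,"gripper":255},{"tx":0,"ty":0,"tz":0,"wx":0,"wy":0,"wz":0,"gripper":255},{"tx":0,"ty":0,"tz":0,"wx":0,"wy":0,"wz":0,"gripper":255},{"tx":0,"ty":0,"tz":0,"wx":0,"wy":0,"wz":0,"gripper":255}]' 50
python3 -m creep '[{"tx":0,"ty":0,"tz":-0.5,"wx":0,"wy":0,"wz":0,"gripper":255},{"tx":0,"ty":0,"tz":-1,"wx":0,"wy":0,"wz":0,"gripper":255},{"tx":0,"ty":0,"tz":-1,"wx":0,"wy":0,"wz":0,"gripper":255}]'
python3 - <<'E'
from h import *
for n in ("scene",):
    im=bot.snapshot(n); cv2.imwrite(f"pics/{n}10.png",im[:,:,::-1])
s=bot.state();print(s["time"],s["tool_pos"],s["ft_force"],s["grip_width"])
p=np.array(s["tool_pos"]);print(proj("scene",p),proj("scene",p+[0,0,.025]))
crop("pics/scene10.png","pics/f10.png",155,150,95,85,8)
E
```

```text
time: 11.9
tool_pos: [0.6097, -0.1726, 0.1078]
orientation: [-0.0, 0.987, -0.159, 0.0]
ft_force: [-0.8, 0.3, 2.5]
grip_width: 0.0235
time: 12.28
tool_pos: [0.6096, -0.1726, 0.1178]
orientation: [-0.0, 0.987, -0.159, 0.0]
ft_force: [0.8, 0.1, -3.1]
grip_width: 0.0235
12.325 [ 0.6095 -0.1725  0.1175] [ 1.1082 -0.6332 -2.995 ] 0.023712515604686655
[206.2131 214.9752] [205.1413 209.2347]
```

View pics/f10.png

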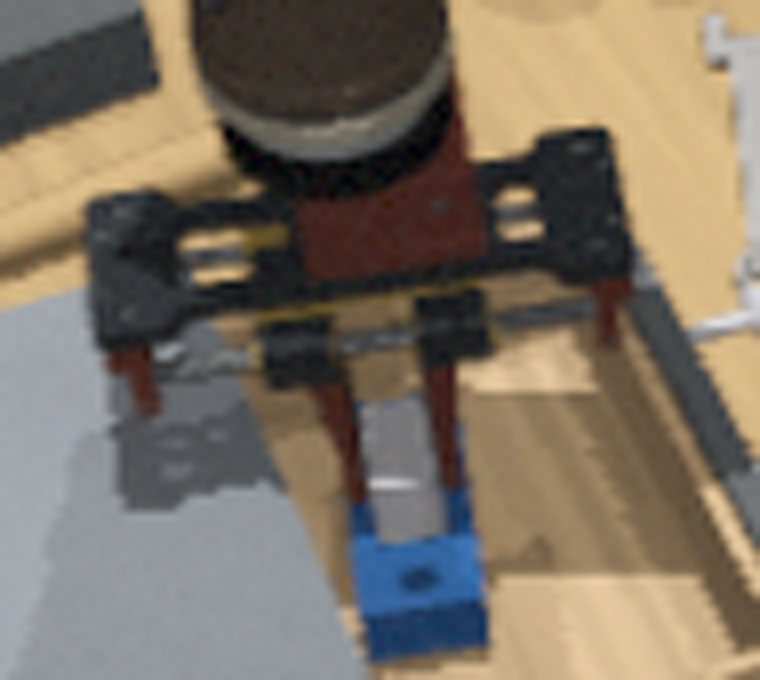

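```bash
python3 -m creep '[{"tx":0,"ty":0,"tz":-3,"wx":0,"wy":0,"wz":0,"gripper":255},{"tx":0,"ty":0,"tz":-8,"wx":0,"wy":0,"wz":0,"gripper":255},{"tx":0,"ty":0,"tz":-12,"wx":0,"wy":0,"wz":0,"gripper":255},{"tx":0,"ty":0,"tz":-13,"wx":0,"wy":0,"wz":0,"gripper":255},{"tx":0,"ty":0,"tz":-13,"wx":0,"wy":0,"wz":0,"gripper":255}]'
python3 go.py .5403 .2564 .17 -.505
```

```text
time: 12.95
tool_pos: [0.6093, -0.1723, 0.2468]
orientation: [-0.0, 0.987, -0.159, -0.0]
ft_force: [-0.5, 0.1, -3.1]
grip_width: 0.0239
t [-20.03 -38.52   7.7 ] w [-0.02  0.02 10.6 ] time 12.95 pos [ 0.6093 -0.1723  0.2468] F [-0.4852  0.0739 -3.1112] g 0.023946351857584924
```

```bash
python3 -m creep '[{"tx":-2,"ty":-4,"tz":0,"wx":0,"wy":0,"wz":1,"gripper":255},{"tx":-4.5,"ty":-8.5,"tz":0,"wx":0,"wy":0,"wz":2.5,"gripper":255},{"tx":-7,"ty":-13.5,"tz":0,"wx":0,"wy":0,"wz":4,"gripper":255},{"tx":-9.6,"ty":-18.5,"tz":0,"wx":0,"wy":0,"wz":5.5,"gripper":255},{"tx":-12.2,"ty":-23.5,"tz":0,"wx":0,"wy":0,"wz":7,"gripper":255},{"tx":-14.8,"ty":-28.5,"tz":0,"wx":0,"wy":0,"wz":8.5,"gripper":255},{"tx":-17.4,"ty":-33.5,"tz":2,"wx":0,"wy":0,"wz":9.5,"gripper":255},{"tx":-19.2,"ty":-37,"tz":5,"wx":0,"wy":0,"wz":10.6,"gripper":255},{"tx":-20,"ty":-38.5,"tz":7.7,"wx":0,"wy":0,"wz":10.6,"gripper":255},{"tx":-20,"ty":-38.5,"tz":10,"wx":0,"wy":0,"wz":10.6,"gripper":255},{"tx":-20,"ty":-38.5,"tz":12,"wx":0,"wy":0,"wz":10.6,"gripper":255},{"tx":-20,"ty":-38.5,"tz":13,"wx":0,"wy":0,"wz":10.6,"gripper":255},{"tx":-20,"ty":-38.5,"tz":13,"wx":0,"wy":0,"wz":10.6,"gripper":255},{"tx":-20,"ty":-38.5,"tz":13,"wx":0,"wy":0,"wz":10.6,"gripper":255}]'
python3 - <<'E'
from h import *
for n in ("scene","top"):
    im=bot.snapshot(n); cv2.imwrite(f"pics/{n}11.png",im[:,:,::-1])
s=bot.state();print(s["time"],s["tool_pos"],s["orientation"],s["ft_force"],s["grip_width"])
crop("pics/scene11.png","pics/f11.png",235,270,95,105,7)
crop("pics/top11.png","pics/t11.png",130,110,110,90,7)
E
```

```text
time: 14.7
tool_pos: [0.5414, 0.2557, 0.1182]
orientation: [-0.0, 0.968, -0.25, 0.0]
ft_force: [-0.0, 0.0, -2.1]
grip_width: 0.0233
14.8 [0.5414 0.2559 0.1183] [-0.0006  0.9682 -0.25    0.0005] [-0.4193 -0.2678 -1.5721] 0.023583201672509067
```

View pics/f11.png

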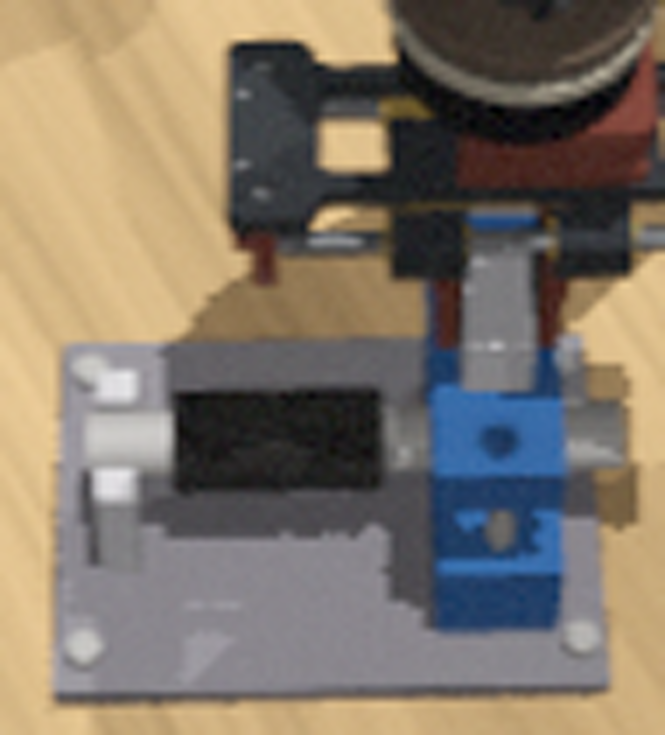

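View pics/t11.png

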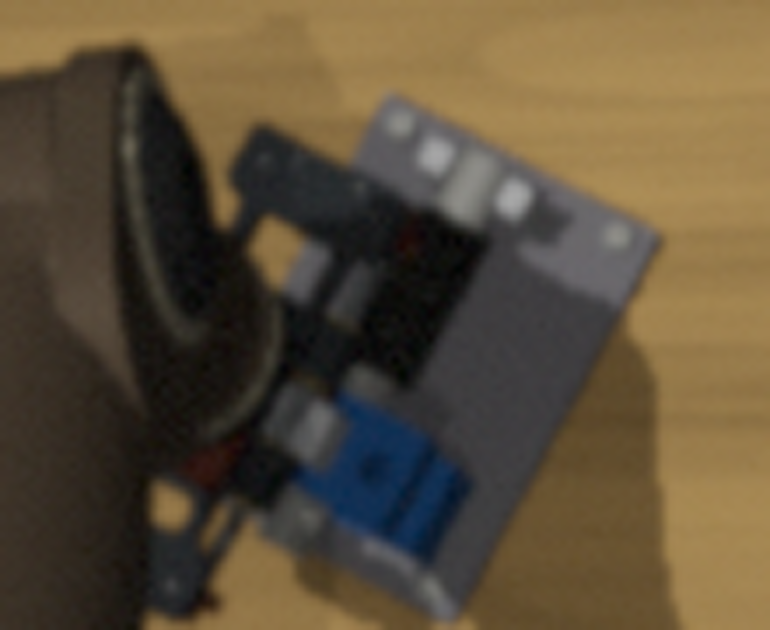

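```bash
python3 - <<'E'
from fit import *
S=lambda u,v:P(u,v,7,235,270)
T=lambda u,v:P(u,v,7,130,110)
z=1000*(bot.state()["tool_pos"][2]-.0107)
s=[("scene",S(499,440),(0,36,z+26)),("scene",S(436,476),(22,50,z+26)),("scene",S(563,473),(-22,50,z+26)),("scene",S(462,348),(12,20,z+58)),("scene",S(537,348),(-12,20,z+58)),("scene",S(462,390),(12,20,z+26)),("scene",S(533,390),(-12,20,z+26))]
t=[("top",T(376,465),(0,-36,z+26)),("top",T(435,449),(22,-50,z+26)),("top",T(388,538),(-22,-50,z+26))]
for o in (s,t,s+t):
    x,r=fit(o,[.54,.256,-.505]);print(x,r.round(1).tolist())
print(bot.state()["tool_pos"])
E
```

```text
[ 0.542   0.2577 -0.5119] [[-0.1, -0.6], [-0.3, -0.1], [0.5, 0.2], [0.3, -0.1], [-0.1, -0.2], [-0.2, 0.4], [-0.1, 0.4]]
[ 0.5401  0.2516 -0.5098] [[0.5, 1.2], [0.1, -0.9], [-0.7, -0.1]]
[ 0.5419  0.2566 -0.5007] [[-0.1, -1.0], [-0.2, -0.4], [0.5, -0.3], [0.2, -0.5], [-0.2, -0.7], [-0.2, 0.1], [-0.3, -0.1], [-1.2, 0.6], [-1.6, -1.7], [-2.2, -0.8]]
[0.5414 0.2559 0.1183]
```

```bash
python3 -m creep '[{"tx":-0.17,"ty":-0.19,"tz":1,"wx":0,"wy":0,"wz":0,"gripper":255},{"tx":-0.17,"ty":-0.19,"tz":2,"wx":0,"wy":0,"wz":0,"gripper":255},{"tx":-0.17,"ty":-0.19,"tz":2.5,"wx":0,"wy":0,"wz":0,"gripper":255},{"tx":-0.17,"ty":-0.19,"tz":2.9,"wx":0,"wy":0,"wz":0,"gripper":255},{"tx":-0.17,"ty":-0.19,"tz":3.2,"wx":0,"wy":0,"wz":0,"gripper":255},{"tx":-0.17,"ty":-0.19,"tz":3.2,"wx":0,"wy":0,"wz":0,"gripper":255}]' 50
python3 - <<'E'
from h import *
for n in ("scene","top"):
    im=bot.snapshot(n); cv2.imwrite(f"pics/{n}12.png",im[:,:,::-1])
s=bot.state();print(s["time"],s["tool_pos"],s["orientation"],s["ft_force"],s["ft_torque"],s["grip_width"])
crop("pics/scene12.png","pics/f12.png",235,270,95,105,7)
crop("pics/top12.png","pics/t12.png",130,110,110,90,7)
E
```

```text
time: 15.55
tool_pos: [0.5402, 0.2583, 0.0853]
orientation: [0.0, 0.968, -0.25, -0.0]
ft_force: [-0.1, -0.1, -1.4]
grip_width: 0.0234
15.65 [0.5404 0.2584 0.0856] [-0.0001  0.9683 -0.2499  0.0001] [ 0.1284 -0.0319 -1.9447] [-0.0826  0.0502 -0.0366] 0.023561849044058166
```

View pics/f12.png

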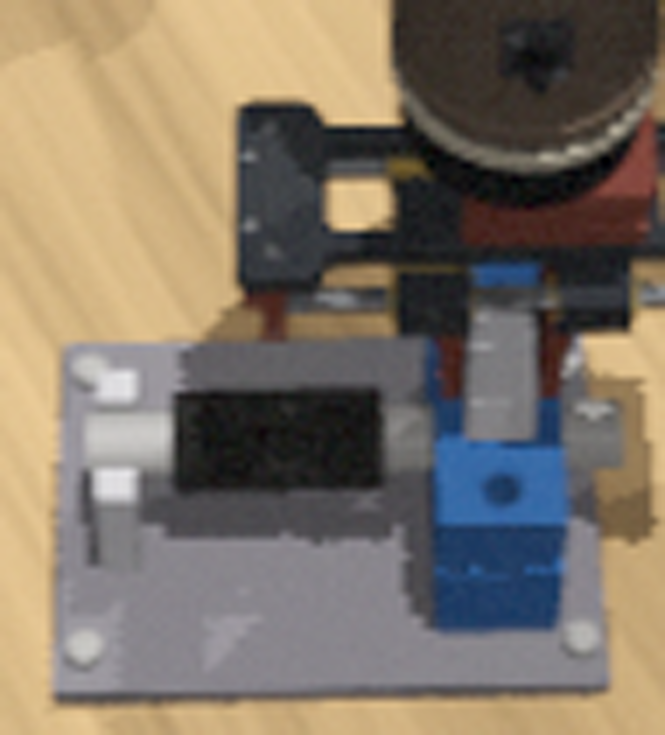

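```bash
python3 -m creep '[{"tx":0,"ty":0,"tz":0.3,"wx":0,"wy":0,"wz":0,"gripper":255},{"tx":0,"ty":0,"tz":0.6,"wx":0,"wy":0,"wz":0,"gripper":255},{"tx":0,"ty":0,"tz":0.9,"wx":0,"wy":0,"wz":0,"gripper":255},{"tx":0,"ty":0,"tz":0.9,"wx":0,"wy":0,"wz":0,"gripper":255},{"tx":0,"ty":0,"tz":0.9,"wx":0,"wy":0,"wz":0,"gripper":255}]' 60
python3 go.py .54 .2584 .0707 -.505
```

```text
time: 16.27
tool_pos: [0.5403, 0.2583, 0.0764]
orientation: [0.0, 0.968, -0.25, -0.0]
ft_force: [-0.5, -0.1, -3.4]
grip_width: 0.0239
t [-0.03  0.    0.57] w [ 0.    0.   -0.02] time 16.275 pos [0.5403 0.2583 0.0764] F [-0.5438 -0.0621 -3.409 ] g 0.02386245946360187
```

```bash
python3 -m creep '[{"tx":0,"ty":0,"tz":0.2,"wx":0,"wy":0,"wz":0,"gripper":255},{"tx":0,"ty":0,"tz":0.4,"wx":0,"wy":0,"wz":0,"gripper":255},{"tx":0,"ty":0,"tz":0.4,"wx":0,"wy":0,"wz":0,"gripper":255}]' 60
python3 -m creep '[{"tx":0,"ty":0,"tz":0.15,"wx":0,"wy":0,"wz":0,"gripper":255},{"tx":0,"ty":0,"tz":0.3,"wx":0,"wy":0,"wz":0,"gripper":255},{"tx":0,"ty":0,"tz":0.3,"wx":0,"wy":0,"wz":0,"gripper":255}]' 60
```

```text
time: 16.65
tool_pos: [0.5404, 0.2584, 0.0731]
orientation: [-0.0, 0.968, -0.25, -0.0]
ft_force: [-3.5, -0.6, 5.9]
grip_width: 0.0235
time: 17.02
tool_pos: [0.5404, 0.2584, 0.0708]
orientation: [-0.001, 0.968, -0.25, -0.0]
ft_force: [-5.0, -2.5, 11.8]
grip_width: 0.0237
```

```bash
python3 -m creep '[{"tx":0,"ty":0,"tz":0.15,"wx":0,"wy":0,"wz":0,"gripper":255},{"tx":0,"ty":0,"tz":0.3,"wx":0,"wy":0,"wz":0,"gripper":255},{"tx":0,"ty":0,"tz":0.3,"wx":0,"wy":0,"wz":0,"gripper":255}]' 60
python3 -m creep '[{"tx":0,"ty":0,"tz":0.15,"wx":0,"wy":0,"wz":0,"gripper":255},{"tx":0,"ty":0,"tz":0.15,"wx":0,"wy":0,"wz":0,"gripper":255}]' 60
python3 - <<'E'
from h import *
for n in ("scene","top"):
    im=bot.snapshot(n); cv2.imwrite(f"pics/{n}13.png",im[:,:,::-1])
s=bot.state();print(s["time"],s["tool_pos"],s["orientation"],s["ft_force"],s["ft_torque"],s["grip_width"])
crop("pics/scene13.png","pics/f13.png",235,270,95,105,7)
crop("pics/top13.png","pics/t13.png",130,110,110,90,7)
E
```

```text
time: 17.4
tool_pos: [0.5404, 0.2585, 0.0707]
orientation: [-0.002, 0.968, -0.25, -0.001]
ft_force: [-15.4, -4.7, 39.4]
grip_width: 0.0233
time: 17.65
tool_pos: [0.5404, 0.2585, 0.0706]
orientation: [-0.002, 0.968, -0.25, -0.001]
ft_force: [-21.6, -5.9, 54.8]
grip_width: 0.0238
17.75 [0.5404 0.2586 0.0707] [-0.0023  0.9682 -0.25   -0.0009] [-21.0909  -7.349   55.0472] [-1.6094  4.7737  0.0277] 0.023275733138483398
```

View pics/f13.png

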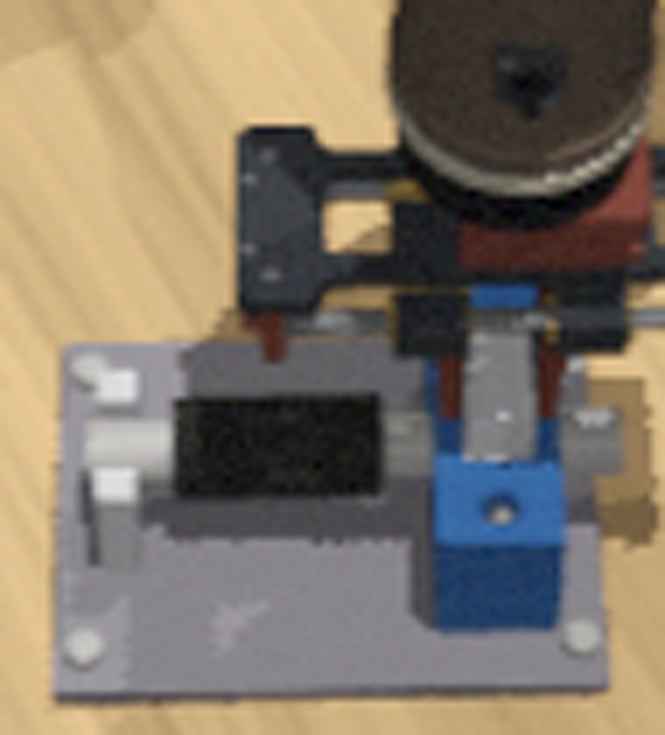

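View pics/scene13.png

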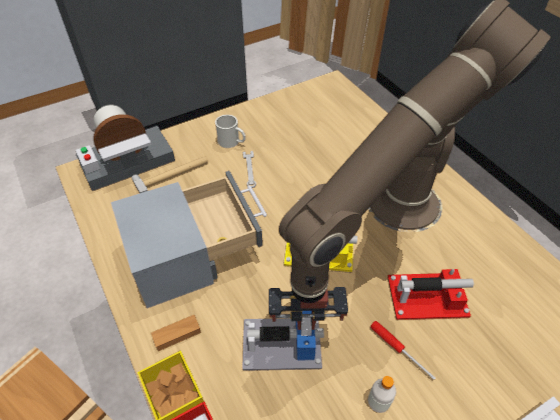

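```bash
python3 -m creep '[{"tx":0,"ty":0,"tz":-0.12,"wx":0,"wy":0,"wz":0,"gripper":255},{"tx":0,"ty":0,"tz":-0.25,"wx":0,"wy":0,"wz":0,"gripper":255},{"tx":0,"ty":0,"tz":-0.25,"wx":0,"wy":0,"wz":0,"gripper":255},{"tx":0,"ty":0,"tz":-0.25,"wx":0,"wy":0,"wz":0,"gripper":255}]' 60
```

```text
time: 18.25
tool_pos: [0.5404, 0.2585, 0.0707]
orientation: [-0.001, 0.968, -0.25, -0.0]
ft_force: [-11.3, -3.2, 31.5]
grip_width: 0.0237
```

```bash
python3 - <<'E'
from h import *
im=bot.snapshot("scene"); cv2.imwrite("pics/scene14.png",im[:,:,::-1])
for t in ("bottle","mug","driver","wrench","cab_drawer0_handle"):
    print(t,[(np.round(d["pixel"],1).tolist(),round(d["p"],2)) for d in bot.landmark_of("scene",t)][:2])
s=bot.state();print(s["time"],s["tool_pos"],s["ft_force"],s["grip_width"])
bot.close_job()
E
```

```text
bottle [([379.0, 401.7], 0.95)]
mug [([308.7, 327.5], 0.73), ([227.5, 142.8], 0.71)]
driver [([402.2, 350.3], 0.96)]
wrench [([252.2, 167.7], 0.58), ([255.3, 201.0], 0.43)]
cab_drawer0_handle [([255.4, 199.3], 0.92), ([303.5, 342.4], 0.27)]
18.55 [0.5404 0.2585 0.0707] [-12.2378  -3.81    30.1329] 0.023564848723447714
the job is handed in; nothing more can be done
```

I handed the job in at 18.6 s of the 58 s allowed, with the cap gripped and pressed flush on the blue block. The interface gives no verdict, so the points below are my own last checks.

- **Drawer:** I pulled it until the force rose to about 19 N at the stop. The handle had travelled 120 mm beyond its already partly open start. Later pictures show it still open.
- **Cap:** I gripped it by the lug and lifted it straight out. The joint face rose to about 236 mm. I turned it 10.6° to match the block and lowered it over the dowels with almost no sideways force. It stopped at the tool height I had predicted for flush (70.7 mm). In the picture the two blue halves meet with no visible gap, and a dowel shows in the near hole.
- **Press:** I backed off from a 55 N peak. The hand-in reading was 30 N down and about 13 N sideways, with the grip set to 60 N and the fingers 23.6 mm apart on the lug.
- **Bystanders:** The bottle, mug, screwdriver and wrench were found within about 3 pixels of where they started. The detector also reported a false mug at the cap and a weak second wrench by the drawer handle. I ignored both.

Three checks failed or disagreed:

- **Refused move:** The first move was refused for missing keys.
- **Missed grasp:** The first grip on the handle closed on nothing. The fingertips looked about 20 to 25 mm higher than the reported tool position, so I took heights from the drawer grasp instead.
- **Camera disagreement:** The two cameras differed by 3 to 7 mm sideways. I aligned the cap and block relative to each other within each camera, and there they agreed to about 1 mm.

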